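# Fetch the lint scraper out of the lint trap

## Robot

A 7-joint arm with a two-finger parallel gripper is mounted at the origin on the work surface. World frame = base frame: x ahead of the robot, y to its left, z up, the work surface at z = 0. Lengths are in m, angles in rad, forces in N, time in s.
With the tool pointing down it reaches from about 0.425 to 0.825 m from the base axis. Payload 3.6 kg.
Tool frame: the origin (TCP) lies midway between the tips of the shut fingers; the grasp point (between the pads) lies behind it (manip.pinch_z is the z of the grasp point in the tool frame, in m); z points along the fingers, y is the line along which they close (so a half turn about z gives the same grasp; the last joint's range is limited). The gripper opens to 85 mm and grips with 20 to 120 N. Pads are 22 mm wide; open, the fingers measure 114 mm over their backs; the gripper's body (76 mm by 85 mm) begins 54 mm behind the grasp point. The pads swing forward as they close: fully open they stand 13 mm farther back than shut.
Start: joints at [-1.224, 0.615, -0.013, 1.423, 0.008, 1.103, -0.04], TCP at [0.237, 0.605, 0.231] pointing down, gripper open.
Joint ranges: [-3.12, 3.12], [-0.3, 2.06], [-1.34, 1.32], [0.26, 2.42], [-1.36, 4.5], [0.01, 1.98], [-2.84, 2.84]. Speed limits (rad/s): [2.79, 2.79, 3.14, 3.14, 3.14, 3.14, 3.14].

## Interface

Orientations are given as a 3x3 rotation matrix whose columns are the frame's x, y, z axes.
In Python, from cell import manip gives the robot as it stands. Calls block until the motion is done:
- manip.move_pose(position, orientation): joint-space move of the TCP to a pose.
- manip.movel(position, velocity=0.15, rotation=None, until_force=None): straight line of the TCP; rotation=None keeps the orientation; velocity is the mean speed in m/s. With until_force (N) it stops when the force on the tool has changed by that much, and returns True; else False.
- manip.goto_joints(angles): joint-space move.
- manip.gripper_to(opening, strength=None): opening from 0.0 (shut) to 1.0 (fully open); strength is the grip in N (None keeps the last); returns when the fingers have stopped.
- manip.dwell(seconds).
- manip.inverse_kinematics(position, orientation): joint angles nearest the present ones, or None.
- manip.state(): the state.
- manip.capture(name): name is "scene" or "side" or "wrist"; returns a dict with "image" (420x560x3 uint8, red, green, blue), "intrinsics" (3x3 intrinsics, pixels), "k1" (the pictures are not rectified: a ray, as slopes to the right and down, at radius r is drawn at 1 + k1 r^2 times it, then the intrinsics apply), "xyz" and "attitude" of the camera in the world; the wrist camera has in their place "T_tool_cam" (4x4, takes a point from camera to tool coordinates, whose origin is the TCP and whose axes are the flange's). Camera axes: x right, y up, looking along -z (the intrinsics and any distortion apply to the point x, -y, -z); pixel columns grow to the right and rows downward; lengths in m; the calibration is good to about 2 mm. A picture is of the moment at which its call begins: read the wrist's pose just before it. There is no depth.
A pose or a line that the arm cannot do raises manip.MotionError and nothing moves.
- manip.finish_job(): hands the job in; it is judged then, once.
The state is a dict: "time_s": time; "joint_positions": joint angles; "joint_velocities": joint speeds; "tau": joint torques, N m; "position": TCP position; "tcp_rot": TCP orientation; "contact_force": force on the tool from outside, world axes, zero at the start; "torque": the same for the moment, N m; "gripper_width": opening from 0.0 (shut) to 1.0 (fully open); "grasp_force": force on a finger pad.
Only numpy, scipy, OpenCV 4.12 (cv2) and the standard library are available. Lean on these libraries where they do the work, as an engineer would, in place of code of your own. Each camera call takes 0.05 s, during which the arm holds its last target. There are 200 camera calls.

## Task

A blue lint scraper was left inside the low white lint-trap housing on the laundry counter. Slide the clear guard (it has an orange tab) fully open and leave it open, then take hold of the scraper, tilt it out diagonally through the hatch, which is shorter than the scraper, and finish while holding it still in the gripper, all of it at least a hand's width (100 mm) above the housing and touching nothing else. Do not knock or shift the jar, cup and carton standing beside the housing.

Things in the scene. Friction and masses are not known exactly. Their poses are not given: they have to be found in the camera images.
- housing: White lint-trap housing, fixed: low hollow box 160 wide (its x), 445 long (its y, -205 to +240), deck top 58 above the counter. Origin on the counter under the middle of the hatch, z up. Deck 6 thick (underside z = 52), walls 8. Inside clear for y -197 to +232, x -72 to +72; its floor is the counter, z = 0. Aluminium side rails (|x| 75 to 80, y -90 to +240) rise to z = 68.
- hatch (a point): Middle of the hatch in the deck, at deck-top height (z = 58 over the housing's origin), axes as the housing's. The hole runs from y = -80 to +80 and over the inner width, x = -72 to +72; the deck covers the rest at both ends. There is room in it for fingers opened about 50 mm, not for a gripper opened much wider.
- guard (a joint): Sliding guard: clear pane in an aluminium frame, 140 (housing x) by 160 (y) by 5 thick, lying on the deck over the hatch (top at z = 64). In m: 0 = shut, centred on the hatch; grows towards housing +y; 0.150 = fully open at its stop, near edge at housing y = +70, so the free hatch is y -80 to +70. Starts 0 to 30 mm open. Friction about 1.5 N; stays where left.
- guard_handle (a point): Top middle of the guard's orange tab: upright plate 46 (housing x) by 10 (housing y) by 30 tall on the guard; its top is 94 above the counter, 30 above the pane. It sits 60 towards housing +y from the guard's middle and moves with it. Pinch it across its 10 mm thickness, or push it.
- scraper: Blue rigid lint scraper, 220 long (its y), about 0.06 to 0.11 kg, lying flat on the counter in the housing, along its y within 0.08 rad, both ends under the deck, blade to housing +y; room to slide lengthwise inside. Origin: underside at mid-length (yellow band), about its centre of mass. Handle 18 wide, 14 high, y -110 to +50; blade 36 wide, 6 thick, y +48 to +110.
- handle_end (a point): Tip of the scraper's handle (scraper y = -110, mid-height, z = 7).
- blade_end (a point): Tip of the scraper's blade (scraper y = +110, mid-thickness, z = 3).
- jar: Bystander: jar with green cap, 64 diameter, 100 tall, beyond the housing. Origin: middle of its underside.
- mug: Bystander: blue cup, 72 diameter, 85 tall, beyond the housing. Origin: middle of its underside.
- carton: Bystander: cardboard carton with green band, 55 by 85 by 65 tall, beyond the housing. Origin: middle of its underside.

How it is judged:
On the way, in this order (a step that is already met when the one before it is completed fails the run):
1. the guard is slid fully open (value of joint guard above 0.142 m), for 0.2 s.
2. one end of the scraper is out above the deck while the other is still inside, below it (((height (world z) of blade_end above 0.07 m and height (world z) of handle_end below 0.052 m) or (height (world z) of handle_end above 0.07 m and height (world z) of blade_end below 0.052 m))).
At the end, for the whole second after the job is handed in: The guard is still open (joint above 0.135 m); both ends of the scraper are more than 140 mm above the counter (some 80 mm above the deck), it is held by the fingers (over 1 N), touches neither the housing nor the bystanders (under 0.2 N) and is still (under 0.05 m/s) (value of joint guard above 0.135 m and height (world z) of each of blade_end, handle_end above 0.14 m and contact force between scraper and the fingers above 1 N and contact force between scraper and housing below 0.2 N and contact force between scraper and jar below 0.2 N and contact force between scraper and mug below 0.2 N and contact force between scraper and carton below 0.2 N and linear speed of scraper below 0.05 m/s); the arm keeps its last pose, push and grip.
It fails at once if the jar is shifted more than 40 mm or tipped (distance of jar from where it was at the start of the episode above 0.04 m or angle between jar's own z axis and vertical above 0.5 rad).
It fails at once if the mug is shifted more than 40 mm or tipped (distance of mug from where it was at the start of the episode above 0.04 m or angle between mug's own z axis and vertical above 0.5 rad).
It fails at once if the carton is shifted more than 40 mm or tipped (distance of carton from where it was at the start of the episode above 0.04 m or angle between carton's own z axis and vertical above 0.5 rad).
It also fails if it takes over 58 s, if anything falls off the work surface, if the arm or the gripper's body presses on something with over 40 N, if the wrist force passes 120 N, or if a joint passes its speed limit or range.

## Working session

There is one attempt and no reset: what is moved stays moved. The work goes in short steps, each a Python script; the robot and the scene stay as the last script left them, time stands still between calls to the robot, and variables do not carry over. Pictures are saved under pics/ and viewed, at most 10 in all, crops included, and the job is handed in when it is done.

```bash
ls; mkdir -p pics
cat > h.py <<'E'
import numpy as np, cv2
from cell import manip
def cap(n):
    s=manip.state(); c=manip.capture(n)
    if n=="wrist":
        T=np.array(c["T_tool_cam"]); R=np.array(s["tcp_rot"])
        c["R"]=R@T[:3,:3]; c["p"]=np.array(s["position"])+R@T[:3,3]
    else:
        a=np.array(c["attitude"]); c["R"]=a; c["p"]=np.array(c["xyz"])
    return c
def ray(c,uv):
    K=np.array(c["intrinsics"]); q=(np.array(uv,float)-K[:2,2])/[K[0,0],K[1,1]]
    s=q.copy()
    for _ in range(20): s=q/(1+c["k1"]*(s@s))
    return c["R"]@np.array([s[0],-s[1],-1.])
def plane(c,uv,z):
    d=ray(c,uv); return c["p"]+d*(z-c["p"][2])/d[2]
def save(c,n): cv2.imwrite("pics/"+n+".png",c["image"][:,:,::-1])
def blobs(c,lo,hi,amin=30):
    m=cv2.inRange(cv2.cvtColor(c["image"],cv2.COLOR_RGB2HSV),np.array(lo),np.array(hi))
    k,_,st,ce=cv2.connectedComponentsWithStats(m)
    return [(ce[i].round(1),st[i]) for i in range(1,k) if st[i][4]>=amin],m
E
python3 - <<'E'
from h import *
im=[]
for n in("scene","side"):
    c=cap(n); save(c,n); print(n,c["p"],c["R"].shape,c["k1"],np.array(c["intrinsics"]).tolist())
    print(blobs(c,(8,150,120),(18,255,255))[0])
s=manip.state();print(s["time_s"],manip.pinch_z)
E
```

```text
pics
scene [ 0.89502521 -0.36160157  0.72886534] (3, 3) 0.028701071680824013 [[496.3274000295562, 0.0, 282.56108857789036], [0.0, 496.3274000295562, 214.67075485187632], [0.0, 0.0, 1.0]]
[(array([307.3, 140.2]), array([299, 133,  18,  15,  64], dtype=int32))]
side [0.51087009 0.45617938 0.46826829] (3, 3) -0.12726368029068663 [[450.02231101728694, 0.0, 284.4871712541007], [0.0, 450.02231101728694, 199.32765971564308], [0.0, 0.0, 1.0]]
[(array([338.6, 278. ]), array([320, 272,  38,  13, 189], dtype=int32))]
0.1 -0.0187
```

View pics/scene.png

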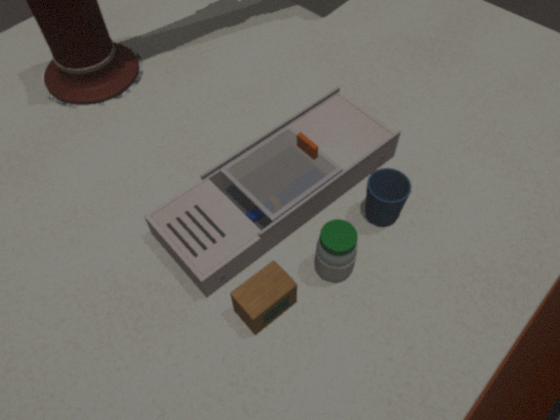

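View pics/side.png

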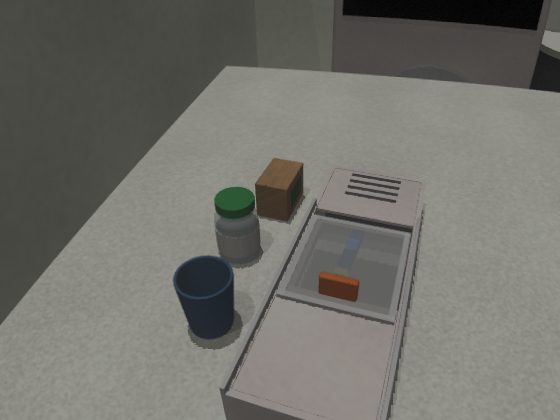

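The scene view shows the housing running from its slotted -y end at (150,217)/(207,283) to its +y end at (337,95)/(400,135). The orange tab is at (307,146). The side view shows the guard, the tab at (339,287), and the bystanders to the left of the housing.

Run:
```python
from h import *
np.set_printoptions(precision=4,suppress=True)
c=cap("scene");d=cap("side")
P=lambda c,uv,z:plane(c,uv,z)[:2]
A=P(c,(149,217),.058);B=P(c,(205,281),.058);C=P(c,(400,135),.068);D=P(c,(338,94),.068)
print("corners",A,B,C,D,"lens",[np.linalg.norm(x) for x in(A-B,B-C,C-D,D-A)])
E_=P(d,(331,171),.058);F=P(d,(423,180),.058);print("side",E_,F)
ax=(C-B)+(D-A);ax/=np.linalg.norm(ax);yaw=np.arctan2(-ax[0],ax[1]);ex=np.array([ax[1],-ax[0]])
mid=(A+B+C+D)/4; o=mid-ax*.0175
print("yaw",yaw,"ax",ax,"ex",ex,"origin",o, "-y ends",(A+B)/2+ax*.205,(E_+F)/2+ax*.205)
def loc(p): return (np.array([(p[:2]-o)@ex,(p[:2]-o)@ax]))
for cam,lo in((c,8),(d,0)):
    b,m=blobs(cam,(3,150,60),(18,255,255),40)
    for x,s in b: print("orange",x,s)
    # ray at tab top region
print("tab top sc",loc(plane(c,(309,140),.094)),"side",loc(plane(d,(340,274),.094)))
for n,uv,z in(("jar",(339,233),.1),("mug",(388,183),.085),("carton",(263,285),.065)):
    print(n,P(c,uv,z),loc(plane(c,uv,z)))
b,m=blobs(c,(105,80,40),(130,255,255),20);print([(x,s,loc(plane(c,x,.01))) for x,s in b])
```

```text
corners [ 0.4302 -0.1772] [ 0.5825 -0.1953] [0.6352 0.2337] [0.4862 0.2431] lens [np.float64(0.15345023726078866), np.float64(0.43223535735498064), np.float64(0.1492382081825032), np.float64(0.4240461440647428)]
side [ 0.5759 -0.1777] [ 0.4243 -0.18  ]
yaw -0.1273200473823038 ax [0.127  0.9919] ex [ 0.9919 -0.127 ] origin [0.5313 0.0087] -y ends [0.5324 0.0171] [0.5261 0.0245]
orange [307.6 144.6] [298 133  19  25 188]
orange [534.1 316.6] [526 304  17  25  51]
orange [494.7 376.6] [466 330  62  90 279]
orange [339.1 282.4] [320 272  39  26 462]
tab top sc [-0.0068  0.0888] side [-0.0102  0.0817]
jar [ 0.6928 -0.0185] [ 0.1636 -0.0065]
mug [0.6877 0.118 ] [0.1413 0.1282]
carton [ 0.6543 -0.1445] [ 0.1414 -0.1364]
[(array([371.5, 190.1]), array([368, 182,  10,  16,  37], dtype=int32), array([0.1018, 0.1463])), (array([394.3, 200.7]), array([389, 199,  13,   5,  27], dtype=int32), array([0.1445, 0.1597])), (array([254.6, 214.4]), array([246, 208,  18,  14, 148], dtype=int32), array([ 0.0048, -0.0461]))]
```

Run:
```python
from h import *
np.set_printoptions(precision=4,suppress=True)
s=manip.state();print(np.array(s["tcp_rot"]))
yaw=-.127;ex=np.array([np.cos(yaw),np.sin(yaw),0]);ey=np.array([-np.sin(yaw),np.cos(yaw),0])
z=np.array([0,0,-1.])
o=np.array([.53,.012,0])
for sg in(1,-1):
    R=np.c_[sg*ey,sg*ex,z];print(sg,manip.inverse_kinematics(o+.03*ey+[0,0,.33],R))
R=np.c_[ey,ex,z] if np.array(s["tcp_rot"])[:,0]@ey>0 else np.c_[-ey,-ex,z]
c=manip.capture("wrist");print(np.array(c["T_tool_cam"]))
manip.move_pose(o+.03*ey+[0,0,.33],R)
c=cap("wrist");save(c,"w1");print(manip.state()["time_s"],manip.state()["joint_positions"])
```

```text
[[-0.931   0.3651 -0.0005]
 [ 0.3651  0.931  -0.0014]
 [-0.     -0.0015 -1.    ]]
1 [-0.4655  0.3789  0.5102  1.6068 -0.1945  1.2068 -0.043 ]
-1 [ 0.0397  0.3582 -0.229   1.5913  0.0854  1.2019  2.8084]
[[-0.0015  0.9529  0.3034  0.0772]
 [ 1.      0.0013  0.001   0.0004]
 [ 0.0005  0.3034 -0.9529 -0.1414]
 [ 0.      0.      0.      1.    ]]
2.6 [-0.4668  0.3795  0.5087  1.6066 -0.1947  1.2067 -0.043 ]
```

View pics/w1.png

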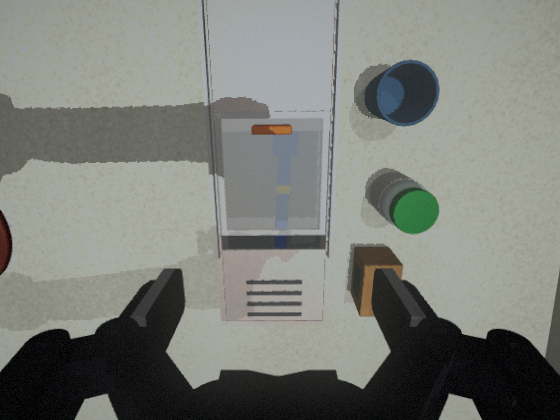

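The wrist view shows the -y deck corners at (223,321)/(327,319), the hatch's -y edge at about row 248, and the rails at (219,256)/(330,256) and (205,0)/(337,0). The tab is at (272,129), the scraper's yellow band at (283,189), the blade at (285,145), and the handle near (281,242).

Run:
```python
from h import *
np.set_printoptions(precision=4,suppress=True)
c=cap("wrist")
P=lambda uv,z:plane(c,uv,z)[:2]
A,B=P((223,321),.058),P((327,319),.058)
H1,H2=P((221,249),.058),P((326,248),.058)
L0,L1=P((206,20),.068),P((218,245),.068);R0,R1=P((336.5,20),.068),P((330.5,245),.068)
print("width",np.linalg.norm(A-B),"AH",np.linalg.norm((A+B-H1-H2)/2), "railsep",np.linalg.norm(L0-R0),np.linalg.norm(L1-R1))
ax=(L0+R0)/2-(L1+R1)/2;ax/=np.linalg.norm(ax);ax2=(L0+R0)/2-(A+B)/2;ax2/=np.linalg.norm(ax2)
print(ax,ax2,-np.arctan2(ax[0],ax[1]),-np.arctan2(ax2[0],ax2[1]))
ey=ax2;ex=np.array([ey[1],-ey[0]])
o1=(A+B)/2+ey*.205;o2=(H1+H2)/2+ey*.08;print(o1,o2)
mid=((L0+R0)/2+(L1+R1)/2)/2; o=(o1+o2)/2; o=o+ex*((mid-o)@ex)*.5;print("o",o)
loc=lambda p:np.array([(p-o)@ex,(p-o)@ey])
b,m=blobs(c,(3,150,60),(18,255,255),40);print([(x,s,loc(P(x,.09))) for x,s in b if 200<x[0]<340])
print("band",loc(P((283,189),.014)),"blade tip",loc(P((285,134),.006)),"handle",loc(P((281,245),.014)))
for n,uv,z in(("jar",(414,211),.1),("mug",(408,92),.085),("carton",(380,282),.065)): print(n,loc(P(uv,z)))
```

```text
width 0.1556540739206219 AH 0.11694582626477072 railsep 0.14409026097115593 0.15131988380380376
[0.1165 0.9932] [0.1181 0.993 ] -0.11671487293427137 -0.11839179413027798
[0.5253 0.0213] [0.5236 0.0134]
o [0.5248 0.0173]
[(array([271.8, 129.2]), array([252, 125,  39,   9, 293], dtype=int32), array([-0.0003,  0.0788]))]
band [ 0.0133 -0.0105] blade tip [0.0164 0.0665] handle [ 0.01   -0.0983]
jar [ 0.1694 -0.0171]
mug [0.1529 0.1185]
carton [ 0.1492 -0.1337]
```

```bash
cat >> h.py <<'E'
yaw=-.118;O=np.array([.5245,.0185,0]);ez=np.array([0,0,1.])
ex=np.array([np.cos(yaw),np.sin(yaw),0]);ey=np.array([-np.sin(yaw),np.cos(yaw),0])
RD=np.c_[ey,ex,-ez]
W=lambda x,y,z:O+ex*x+ey*y+ez*z
def loc(p): q=np.array(p)-O; return np.array([q@ex,q@ey,q[2]])
E
python3 - <<'E'
from h import *
np.set_printoptions(precision=4,suppress=True)
manip.gripper_to(0.0)
manip.movel(W(0,.042,.14),.25,RD)
print(manip.movel(W(0,.042,.076),.1,until_force=8))
print(manip.movel(W(0,.204,.076),.08,until_force=12))
s=manip.state();print(loc(s["position"]),s["contact_force"],s["time_s"])
manip.movel(W(0,.185,.078),.1)
manip.movel(W(0,.15,.2),.3)
manip.gripper_to(1.0)
manip.movel(W(0.01,-.01,.3),.3)
c=cap("wrist");save(c,"w2");print(manip.state()["time_s"])
E
```

```text
False
True
[-0.0005  0.1874  0.0755] [-0.533  -0.4585 -0.5719] 6.775
9.2167
```

View pics/w2.png

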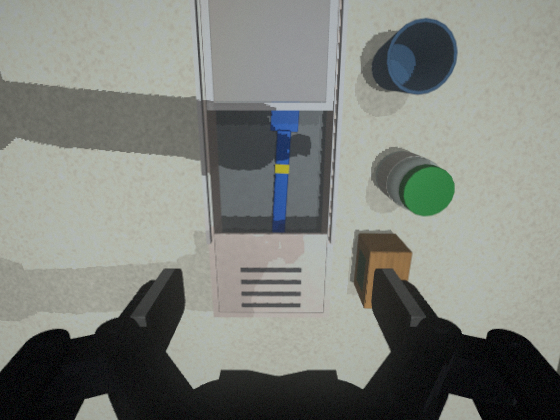

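The guard is now open, with its near edge at about row 108. The hatch spans rows 108–236, the scraper's band is at (282,169), the handle runs down to (279,230), and the blade is at (285,120). Next I'll measure the guard edge and scraper axis and pre-check the extraction path's kinematics.

```bash
cat > plan.py <<'E'
from h import *
from scipy.spatial.transform import Rotation as Ro
S=-.030; G=.002   # grip station on scraper; TCP height over the underside
def setup(band,psi):
    "band: local xy of scraper origin; psi: scraper yaw in housing frame"
    sx=ex*np.cos(psi)+ey*np.sin(psi); sy=-ex*np.sin(psi)+ey*np.cos(psi)
    R0=np.c_[sy,sx,-ez]; base=W(band[0],band[1],0)
    def pose(d,zb,th):
        "blade tip moved by d along scraper y, underside tip height zb, tilt th deg handle up"
        R=Ro.from_rotvec(-np.deg2rad(th)*sx)
        tip=base+sy*(.110+d)+ez*zb
        return tip+R.apply(sy*(S-.110)+ez*G), R.as_matrix()@R0
    return pose
E
cat > way.py <<'E'
def ways(d0): # d0 = shift so that blade tip is at y=.152; (d,zb,th)
    L=[(0,.003,0),(d0,.003,0)]
    L+=[(d0,.003,t) for t in(4,8,12,16)]+[(d0-.002,.004,20)]
    L+=[(d0-.002-.085,.004+.031,20),(d0-.002-.105,.046,20),(d0-.107,.19,20)]
    return L
E
python3 - <<'E'
from plan import *; from way import ways
np.set_printoptions(precision=4,suppress=True)
c=cap("wrist")
P=lambda uv,z:loc(plane(c,uv,z))
print("guard edge z.064",P((245,108),.064),P((320,106),.064)," hatch -y edge",P((250,235),.058),"deck end",P((214,314),.058),P((323,313),.058))
b,m=blobs(c,(22,120,80),(35,255,255),15);print([(x,s) for x,s in b])
band=[P(x,.014) for x,s in b if 250<x[0]<310 and 140<x[1]<200][0];print("band",band)
_,m=blobs(c,(105,110,30),(130,255,255))
pts=[]
for r in list(range(138,162))+list(range(177,226)):
    u=np.nonzero(m[r,255:310])[0]
    if 4<len(u)<30: pts.append(P((255+(u[0]+u[-1])/2,r),.014))
pts=np.array(pts);k=np.polyfit(pts[:,1],pts[:,0],1);print(len(pts),"x at band",np.polyval(k,band[1]),"psi",-k[0], "resid",np.std(pts[:,0]-np.polyval(k,pts[:,1])))
psi=-np.arctan(k[0]);bx=np.polyval(k,band[1])
np.save("scr.npy",[bx,band[1],psi])
pose=setup((bx,band[1]),psi);d0=.152-(band[1]+.110);print("d0",d0)
for w in [(0,.10,0),(0,0,0)]+ways(d0):
    p,R=pose(*w);q=manip.inverse_kinematics(p,R);print(w,loc(p),q)
E
```

```text
guard edge z.064 [-0.0282  0.0665  0.064 ] [0.0544 0.0689 0.064 ]  hatch -y edge [-0.0267 -0.087   0.058 ] deck end [-0.0793 -0.2051  0.058 ] [ 0.0709 -0.2024  0.058 ]
[(array([281.7, 169.2]), array([275, 165,  15,   9, 111], dtype=int32))]
band [ 0.0131 -0.0114  0.014 ]
73 x at band 0.01340382230004946 psi -0.0533086566598132 resid 0.0002667622520844691
d0 0.053391770280780834
(0, 0.1, 0) [ 0.0118 -0.0413  0.102 ] [-0.2701  0.6387  0.4235  1.917  -0.4054  0.6703  0.2303]
(0, 0, 0) [ 0.0118 -0.0413  0.002 ] [-0.1812  0.7935  0.2892  1.9676 -0.4882  0.4483  0.2997]
(0, 0.003, 0) [ 0.0118 -0.0413  0.005 ] [-0.1841  0.7886  0.2937  1.9668 -0.4864  0.4548  0.2981]
(np.float64(0.053391770280780834), 0.003, 0) [0.0146 0.012  0.005 ] [-0.2837  0.7968  0.2995  1.9407 -0.4807  0.4739  0.192 ]
(np.float64(0.053391770280780834), 0.003, 4) [0.0147 0.0124 0.0148] [-0.3651  0.7963  0.3701  1.9245 -0.4062  0.5102  0.0919]
(np.float64(0.053391770280780834), 0.003, 8) [0.0147 0.0136 0.0245] [-0.4404  0.8004  0.4324  1.9054 -0.3329  0.5507 -0.0042]
(np.float64(0.053391770280780834), 0.003, 12) [0.0148 0.0154 0.0341] [-0.5088  0.8082  0.4859  1.8836 -0.2618  0.5954 -0.0953]
(np.float64(0.053391770280780834), 0.003, 16) [0.015  0.0179 0.0435] [-0.5701  0.8192  0.5302  1.8592 -0.1936  0.644  -0.1809]
(np.float64(0.05139177028078083), 0.004, 20) [0.015  0.0191 0.0538] [-0.6222  0.8306  0.5668  1.8344 -0.1281  0.6958 -0.2574]
(np.float64(-0.033608229719219174), 0.035, 20) [ 0.0105 -0.0658  0.0848] [-0.5148  0.7578  0.6052  1.9012 -0.099   0.6564 -0.1244]
(np.float64(-0.053608229719219164), 0.046, 20) [ 0.0094 -0.0858  0.0958] [-0.4883  0.7359  0.6156  1.9086 -0.0882  0.6585 -0.0931]
(np.float64(-0.053608229719219164), 0.19, 20) [ 0.0094 -0.0858  0.2398] [-0.5344  0.5281  0.666   1.7645  0.0366  0.9847 -0.1242]
```

The edge measurement puts the guard at about 0.146, which is within error of the limit. A second, firmer push will confirm it is on its stop, then I'll open to about 50 mm, descend and grip.

Run:
```python
from plan import *
np.set_printoptions(precision=4,suppress=True)
manip.gripper_to(0.0)
manip.movel(W(0,.16,.13),.35); manip.movel(W(0,.165,.076),.15,RD,until_force=8)
print(manip.movel(W(0,.21,.076),.05,until_force=25), loc(manip.state()["position"]))
manip.movel(W(0,.17,.078),.1); manip.movel(W(0,.15,.15),.3)
bx,by,psi=np.load("scr.npy");pose=setup((bx,by),psi)
manip.gripper_to(.58)
manip.move_pose(*pose(0,.12,0))
c=cap("wrist");save(c,"w3");s=manip.state()
print(s["time_s"],s["gripper_width"])
b,m=blobs(c,(22,120,80),(35,255,255),15);print([(x,q,loc(plane(c,x,.014))) for x,q in b])
print(manip.movel(pose(0,0,0)[0],.1,until_force=10),loc(manip.state()["position"]))
manip.gripper_to(0.0,70)
s=manip.state();print(s["gripper_width"],s["grasp_force"],s["contact_force"],s["time_s"])
c=cap("wrist");save(c,"w4")
```

```text
True [-0.0002  0.1872  0.0759]
14.1417 0.5785149632253306
[(array([277.2, 172.5]), array([266, 166,  24,  15, 328], dtype=int32), array([ 0.0135, -0.0109,  0.014 ]))]
False [ 0.0123 -0.0413  0.0026]
0.18499922832770185 70.06872653961182 [-1.1988 -0.6802  6.3793] 15.8833
```

View pics/w4.png

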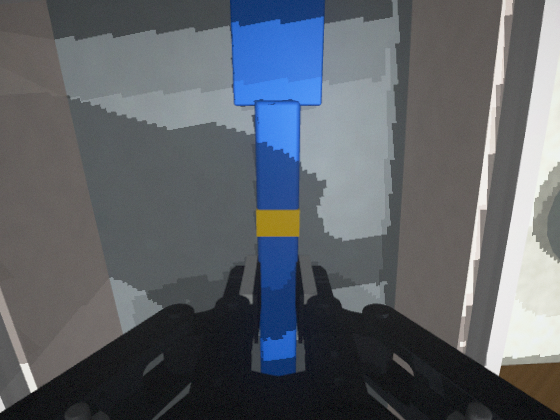

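The gripper holds the handle squarely (band at (278,222)), and the guard stopped at the same spot, so it is on its stop. Next is the slide and tilt.

Run:
```python
from plan import *; from way import ways
np.set_printoptions(precision=3,suppress=True)
bx,by,psi=np.load("scr.npy");pose=setup((bx,by),psi)
L=ways(.152-by-.110)
for i,w in enumerate(L[:7]):
    p,R=pose(*w); r=manip.movel(p,.05 if 1!=i else .08,R,until_force=20)
    s=manip.state();print(w,r,loc(s["position"])-loc(p),s["contact_force"],s["gripper_width"],s["time_s"])
    if r: break
c=cap("side");save(c,"s5");c=cap("wrist");save(c,"w5")
a=cv2.imread("pics/s5.png")[130:400,200:480];b=cv2.imread("pics/w5.png")
cv2.imwrite("pics/c5.png",np.hstack([cv2.resize(a,(400,386)),cv2.resize(b,(400,300),interpolation=3) if 0 else cv2.copyMakeBorder(cv2.resize(b,(400,300)),0,86,0,0,0)]))
```

```text
(0, 0.003, 0) False [ 0.  0. -0.] [ 0.656  0.827 -0.554] 0.18812747133271623 16.1833
(np.float64(0.053391770280780834), 0.003, 0) False [-0.    -0.001  0.   ] [ 0.324 -0.094 -0.561] 0.18698891800164497 17.0
(np.float64(0.053391770280780834), 0.003, 4) False [0. 0. 0.] [ 0.783 -0.029 -1.366] 0.18948637398115376 17.3417
(np.float64(0.053391770280780834), 0.003, 8) False [-0. -0. -0.] [ 1.141 -0.061 -1.072] 0.1866462681518201 17.6833
(np.float64(0.053391770280780834), 0.003, 12) False [-0. -0. -0.] [-0.272  0.185 -0.109] 0.19040778010858056 18.025
(np.float64(0.053391770280780834), 0.003, 16) False [-0. -0. -0.] [-0.308  0.102 -1.509] 0.18664040537223603 18.3667
(np.float64(0.05139177028078083), 0.004, 20) False [-0. -0. -0.] [ 0.315 -0.463 -0.463] 0.1908841672810786 18.725
```

View pics/c5.png

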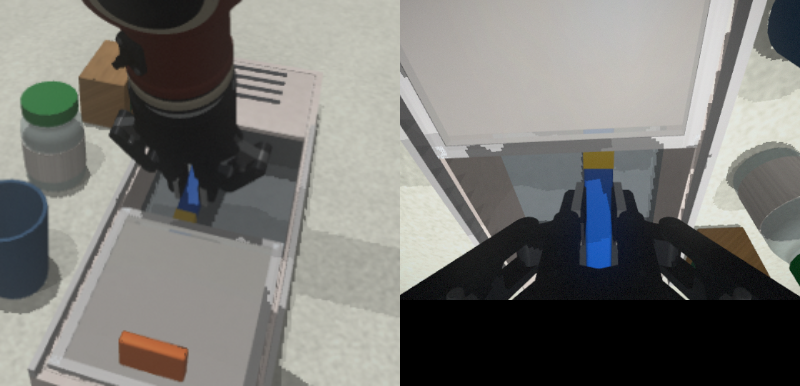

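The scraper is tilted: the handle is up in the hatch, the band is at the guard edge, and the blade is still inside with no contact. Next I pull it out along its axis and lift.

Run:
```python
from plan import *; from way import ways
np.set_printoptions(precision=3,suppress=True)
bx,by,psi=np.load("scr.npy");pose=setup((bx,by),psi)
L=ways(.152-by-.110)
manip.dwell(.3)
for w in L[7:]:
    p,R=pose(*w); r=manip.movel(p,.07,R,until_force=20)
    s=manip.state();print(r,loc(s["position"])-loc(p),s["contact_force"],s["gripper_width"],s["time_s"])
    if r: break
manip.dwell(.5)
c=cap("side");save(c,"s6");c=cap("wrist");save(c,"w6");c=cap("scene");save(c,"c6")
v=[cv2.resize(cv2.imread(f"pics/{n}.png"),(400,300)) for n in("s6","w6","c6")]
cv2.imwrite("pics/all6.png",np.vstack([np.hstack(v[:2]),np.hstack([v[2],v[2]*0])]))
```

```text
False [-0.     0.001 -0.   ] [ 0.009  0.133 -0.318] 0.18659594601002183 20.5667
False [ 0.    -0.001  0.   ] [-0.726  0.217 -0.954] 0.18547739374731775 21.0417
False [-0.  0. -0.] [-1.343  0.286 -1.11 ] 0.18303776100083452 23.25
```

View pics/all6.png

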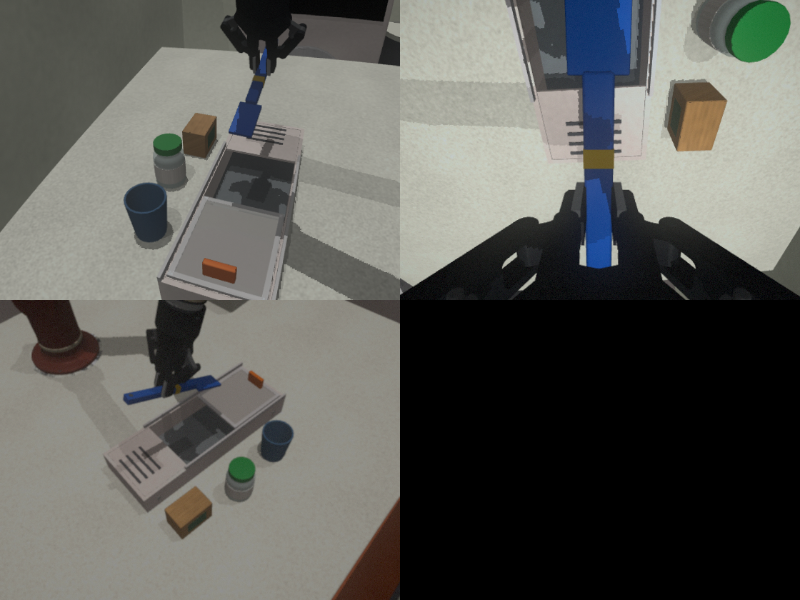

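The scraper is held clear in the air and hasn't slipped: the wrist view has the band at the same row as after the tilt. The guard is still open and the bystanders haven't moved.

```bash
python3 -c "
from cell import manip
s=manip.state();print(s['grasp_force'],s['time_s']);print(manip.finish_job())"
```

```text
69.32320833206177 23.9
the job is handed in; nothing more can be done
None
```

The job is handed in at 23.9 s: the guard is fully open on its stop, and the scraper came out through the hatch and is held still in the gripper, its lower end about 190 mm above the counter by the commanded pose; the jar, cup and carton look undisturbed in the final pictures.

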